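# Ready the injection test bench: catch pan under the outlet, peak pointer to zero

## Robot

A 6-joint arm with a two-finger parallel gripper is mounted at the origin on the work surface. World frame = base frame: x ahead of the robot, y to its left, z up, the work surface at z = 0. Lengths are in m, angles in rad, forces in N, time in s.
With the tool pointing down it reaches from about 0.425 to 0.925 m from the base axis. Payload 12.5 kg.
Tool frame: the origin (TCP) lies at the very end of the fingers, on their centre line; the grasp point (between the pads) lies 19 mm behind it; z points along the fingers, y is the line along which they close (so a half turn about z gives the same grasp; the last joint's range is limited). The gripper opens to 85 mm and grips with 20 to 120 N. Pads are 22 mm wide; open, the fingers measure 114 mm over their backs; the gripper's body (76 mm by 85 mm) begins 54 mm behind the grasp point. The pads swing forward as they close: fully open they stand 13 mm farther back than shut.
Start: joints at [-1.428, 0.491, 1.559, -0, 1.092, -0.106], TCP at [0.154, -0.606, 0.231] pointing down, gripper open.
Joint ranges: [-3.1, 3.1], [-0.84, 2.19], [0.05, 2.79], [-1.13, 4.28], [0.06, 2.93], [-2.69, 2.69]. Speed limits (rad/s): [2.22, 2.22, 2.79, 3.14, 3.14, 3.14].

## Interface

Orientations are given as a rotation vector (axis times angle).
In Python, from rig import robot gives the robot as it stands.
- The arm moves only by the shell command python3 -m handwheel 'ROWS' [FORCE]. ROWS is JSON, one flat list of numbers, 7 for each row, row after row: the closure, from -1 (fully open) to 1 (shut), then the shift along the tool's x, y, z as a fraction of full scale, then the turn, a rotation vector about the tool's x, y, z as a fraction of full scale. In form: [jaw, tx, ty, tz, wx, wy, wz, jaw, tx, ty, tz, wx, wy, wz, ...]. A call has 1 to 5 rows; each row shifts and turns the commanded pose from where the row before left it, along the tool's axes as they then stand; what a row does not reach is not made up. Full scale, the value 1, is 10 cm for a shift and 2 rad for a turn. A row lasts 1/10 s, in which the tool goes at most 50 mm and 8.59 degrees, less where a joint would pass 70% of its speed; a pose out of reach is approached as far as the arm can. A call with a number of a shift or a turn outside -1 to 1 is refused whole. A call with a gripper value outside its range is refused whole. The fingers move at their own pace and stop on an object; FORCE is the grip in N (left out, the last holds). Time passes only in rows, so rows that do not move let the fingers close. It gives the time, the measured TCP pose, the force, the opening and the grip force at its end, in the units of the state.
- robot.get_state(): the state, without advancing time (a new reading comes with each control period).
- robot.get_image(name): name is "scene" or "side" or "wrist"; returns (picture, depth): 420x560x3 uint8, red, green, blue; 420x560 float32, m along the optical axis (not along the pixel's ray), 0 where there is no reading.
- robot.camera_info(name): a dict with "fovy" (degrees; the focal length in pixels is half the picture's height over the tangent of half this angle, whatever the lens; pixels are square), "cx", "cy" (the principal point, pixels), "R" (3x3) and "t" (3): a world point X has camera coordinates R X + t. Camera axes: x right, y down, z forward; pixel columns grow to the right and rows downward; lengths in m; the calibration is good to about 2 mm. The wrist camera is an equidistant fisheye: a pixel r from the principal point sees the ray r / f radians off the axis. A picture is of the moment at which its call begins: read the wrist's pose just before it. camera_info takes no time and is no camera call; for the wrist camera it gives the pose at the moment of the call.
- robot.finish_job(): hands the job in; it is judged then, once.
Trained networks look in the newest picture that a camera, given by its name, has taken for a name from the list of things; names that differ only in an ending like _2 or _b are one class to them, and where a whole thing is asked for, a point or a joint stands for the part that bears it (a point fixed in the world has none). Each returns a list of dicts, best first, with "score" (0 to 1); they miss things now and then, are a little off and sometimes report something else, mostly with a low value. They report only what shows in the picture. A call takes as long as a camera call. They do not tell look-alikes from the thing itself.
- robot.trace(camera, label): "pixels" (420x560 bool, what is visible of it) and "box" ([left, top, right, bottom] in pixels, round what is visible of it).
The state is a dict: "t": time; "joint_pos": joint angles; "qvel": joint speeds; "joint_efforts": joint torques, N m; "tool_pos": TCP position; "eef_rot": TCP orientation; "contact_force": force on the tool from outside, world axes, zero at the start; "torque": the same for the moment, N m; "opening": finger opening in m; "grasp_force": force on a finger pad.
Only numpy, scipy, OpenCV 4.12 (cv2) and the standard library are available. Lean on these libraries where they do the work, as an engineer would, in place of code of your own. Each camera call takes 0.05 s, during which the arm holds its last target. There are 200 camera calls.

## Task

Get the pressure tester ready for the next shot: first slide the catch pan along the bench, without lifting or tipping it, until its bowl stands wholly inside the green ring under the outlet pipe. Then turn the black knob on the pressure gauge anticlockwise until its red peak pointer is fully home at the zero stop. Leave the other things on the bench where they are.

Things in the scene. Friction and masses are not known exactly. Their poses are not given: they have to be found in the camera images.
- pan: Round open aluminium catch pan, loose, 0.4 to 0.8 kg: bowl 116 mm across at the rim, 100 mm at the foot, 45 mm high. Origin: centre of the underside of the bowl. Its one handle, a straight red bar 20 mm wide and 12 mm thick, runs along its -x axis from 55 to 145 mm from the origin, its middle 36 mm above the bench. Starts on the white ring, handle roughly towards the robot.
- test_mark: Where the pan must go: green ring painted flat on the bench (150 mm inside, 170 mm outside diameter), fixed, left or right of the white one. Origin: its centre. A blue post 22 mm thick and 193 mm tall (foot 50 by 80 mm) stands 120 mm from the centre along its +x axis, away from the robot, and carries the outlet pipe.
- outlet_tip (a point): Lower end of the outlet above the middle of the green ring, 128 mm above the bench: a brass tip 24 mm thick at the end of a steel pipe 16 mm thick, which comes level from the blue post at height 185 mm. Fixed to the green ring's post.
- rest_mark: White ring painted flat on the bench, same size as the green one, where the pan starts. Origin: its centre.
- gauge: Pressure gauge lying on its back, fixed: round black case 170 mm across, 45 mm high, white dial facing up, brass connector at its +x side. Origin: centre of the underside. The scale runs clockwise over 270 degrees; its zero is at the robot-side left, 135 degrees anticlockwise of the gauge's +x axis, with a black stop pin 9 mm high just beside it, 66 mm from the middle.
- reset_knob (a joint): Angle of the knob and its red pointer from the zero stop, rad: 0 is fully home against the stop, growing clockwise from above up to 4.71. It stays where it is left (friction 0.08 N m). Starts between 1.2 and 2.9.
- knob_grip (a point): On the knob's upright axis in the middle of the gauge, 76 mm above the bench, the height to grip. The knob is a black bar grip 60 mm long, 18 mm thick, from 54 to 96 mm above the bench, over a 52 mm disc; the red pointer below it reaches 70 mm from the axis. The point turns with the knob: its x axis lies along the bar and points where the red pointer points, z up.
- paint_tin: Bystander: steel paint tin with red band and lid, 100 mm across, 109 mm high. Origin: centre of its underside.
- gear: Bystander: steel gear wheel lying flat, 101 mm across, 34 mm high at the hub. Origin: centre of its underside.
- spanner: Bystander: steel spanner lying flat, 200 mm long along its x axis. Origin: centre of its underside.
- flange: Bystander: aluminium ring flange lying flat, 120 mm across, 14 mm high. Origin: centre of its underside.
- bolt_jar: Bystander: glass jar with a yellow cap, 72 mm across, 90 mm high. Origin: centre of its underside.
- screwdriver: Bystander: screwdriver with a green handle, 200 mm long along its x axis. Origin: its underside.
- paintbrush: Bystander: brush with a yellow handle, 180 mm long along its x axis. Origin: its underside.
Not all that is in view belongs to the job. Leave any turquoise look-alike of the pan alone.

How it is judged:
By the outcome, as a careful person would: the job done as asked, in the order asked, and still so for the second after the job is handed in, with the robot touching nothing.
It also fails if it takes over 64 s, if anything falls off the work surface, if the arm or the gripper's body presses on something with over 40 N, if the wrist force passes 120 N, or if a joint passes its speed limit or range.

## Working session

There is one attempt and no reset: what is moved stays moved. The work goes in short steps, Python scripts to look and compute and a shell command to move; the robot and the scene stay as the last step left them, time stands still between calls to the robot, and variables do not carry over. Pictures are saved under pics/ and viewed, at most 10 in all, crops included, and the job is handed in when it is done.

```bash
mkdir -p pics
cat > h.py <<'E'
import numpy as np, cv2
from rig import robot
def snap(n,f=None):
    im,d=robot.get_image(n)
    if f: cv2.imwrite('pics/'+f,im[:,:,::-1])
    return im,d
def world(n,px,d,info=None):
    """px Nx2 (u,v), depth array -> world pts"""
    c=info or robot.camera_info(n); f=210/np.tan(np.radians(c['fovy'])/2)
    px=np.atleast_2d(px); x=(px[:,0]-c['cx'])/f; y=(px[:,1]-c['cy'])/f
    z=d[px[:,1].astype(int),px[:,0].astype(int)]
    if n=='wrist':
        r=np.hypot(x,y)+1e-9; s=np.tan(r)/r; x,y=x*s,y*s
    P=np.c_[x*z,y*z,z]; return (P-np.array(c['t']))@np.array(c['R'])
def pix(n,X):
    c=robot.camera_info(n); f=210/np.tan(np.radians(c['fovy'])/2)
    P=np.atleast_2d(X)@np.array(c['R']).T+c['t']
    return np.c_[P[:,0]/P[:,2]*f+c['cx'],P[:,1]/P[:,2]*f+c['cy']]
E
python3 - <<'E'
from h import *
np.set_printoptions(precision=3,suppress=True)
print({k:v for k,v in robot.get_state().items()})
for n in('scene','side'):
    im,d=snap(n,n+'0.png'); c=robot.camera_info(n); print(n,c['fovy'],-np.array(c['R']).T@c['t'])
    for l in('pan','test_mark','rest_mark','gauge','reset_knob','paint_tin','bolt_jar','gear','spanner','flange','screwdriver','paintbrush'):
        for r in robot.trace(n,l)[:3]:
            v,u=np.nonzero(r['pixels']&(d>0))
            if len(u)==0: continue
            P=world(n,np.c_[u,v],d); print(l,round(r['score'],2),np.round(r['box']),'med',np.median(P,0),'lo',np.percentile(P,2,axis=0),'hi',np.percentile(P,98,axis=0))
E
```

```text
{'t': 0.0, 'joint_pos': array([-1.428,  0.492,  1.559, -0.   ,  1.092, -0.106]), 'qvel': array([ 0.001, -0.   ,  0.001,  0.001, -0.001, -0.   ]), 'joint_efforts': array([ -0.003, -61.845, -26.16 ,  -0.   ,   0.004,  -0.   ]), 'tool_pos': array([ 0.154, -0.606,  0.231]), 'eef_rot': array([-3.116, -0.39 ,  0.   ]), 'contact_force': array([-0.3  ,  0.031,  0.053]), 'torque': array([ 0.029,  0.006, -0.026]), 'grasp_force': 0.0, 'opening': 0.08524801881664446}
scene 44.67011487651349 [1.559 0.008 1.087]
pan 0.78 [298. 206. 338. 267.] med [0.576 0.055 0.02 ] lo [0.478 0.    0.001] hi [0.651 0.101 0.046]
pan 0.72 [179. 147. 237. 176.] med [ 0.209 -0.28   0.026] lo [ 0.163 -0.405 -0.   ] hi [ 0.273 -0.219  0.047]
test_mark 0.97 [202. 207. 261. 288.] med [ 0.64  -0.178  0.002] lo [ 0.531 -0.263 -0.004] hi [ 0.739 -0.114  0.193]
test_mark 0.45 [135. 203. 176. 233.] med [ 0.495 -0.435  0.013] lo [ 0.435 -0.491  0.   ] hi [ 0.543 -0.38   0.018]
test_mark 0.29 [297. 211. 342. 267.] med [0.576 0.055 0.019] lo [0.478 0.001 0.001] hi [0.651 0.101 0.046]
rest_mark 0.65 [401. 204. 422. 237.] med [0.51
[... 2897 characters left out ...]
4 0.193 0.007] hi [0.784 0.282 0.113]
spanner 0.58 [305. 208. 338. 229.] med [ 0.383 -0.167  0.007] lo [ 0.317 -0.192 -0.001] hi [ 0.436 -0.148  0.014]
flange 0.88 [306. 150. 333. 170.] med [ 0.485 -0.43   0.014] lo [ 0.434 -0.489  0.003] hi [ 0.54  -0.379  0.02 ]
flange 0.55 [190. 293. 227. 310.] med [0.508 0.313 0.073] lo [0.483 0.288 0.045] hi [0.559 0.337 0.099]
paintbrush 0.86 [277. 334. 299. 398.] med [0.248 0.391 0.017] lo [0.206 0.3   0.   ] hi [0.308 0.444 0.023]
paintbrush 0.47 [193. 293. 228. 314.] med [0.506 0.311 0.078] lo [0.483 0.291 0.05 ] hi [0.556 0.335 0.1  ]
paintbrush 0.4 [304. 206. 341. 230.] med [ 0.376 -0.167  0.005] lo [ 0.313 -0.193 -0.004] hi [ 0.44  -0.147  0.013]
```

Run:
```python
import cv2
for n,b in(('scene0',(110,145,350,180)),('side0',(140,120,260,200))):
    im=cv2.imread(f'pics/{n}.png'); x,y,w,h=b
    s=min(800/w,600/h); cv2.imwrite(f'pics/{n}c.png',cv2.resize(im[y:y+h,x:x+w],None,fx=s*.99,fy=s*.99,interpolation=cv2.INTER_CUBIC))
```

```text
(no output)
```

View pics/scene0c.png

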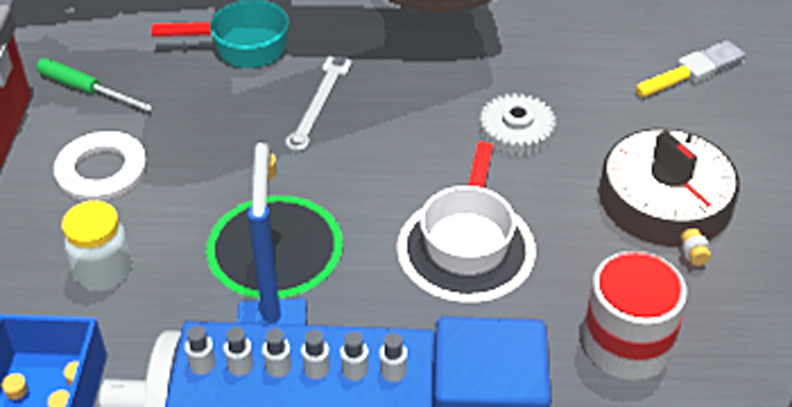

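View pics/side0c.png

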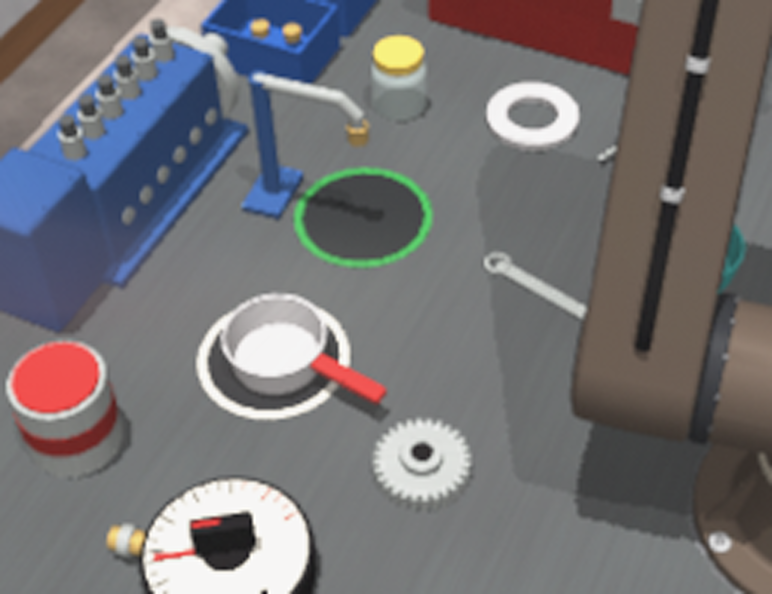

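```bash
cat > m.py <<'E'
from h import *
from scipy.optimize import least_squares
np.set_printoptions(precision=4,suppress=True)
def circ(P,loss='soft_l1'):
    r=least_squares(lambda p:np.hypot(P[:,0]-p[0],P[:,1]-p[1])-p[2],[*P[:,:2].mean(0),.06],loss=loss,f_scale=.002); return r.x
def cloud(n):
    im,d=robot.get_image(n); v,u=np.mgrid[:420,:560]; m=d>0
    return world(n,np.c_[u[m],v[m]],d), cv2.cvtColor(im,cv2.COLOR_RGB2HSV)[m].astype(int), d
def near(P,c,r): return np.hypot(P[:,0]-c[0],P[:,1]-c[1])<r
def pan(P,h,c):
    o=near(P,c,.09); rim=o&(P[:,2]>.041)&(P[:,2]<.052)&(h[:,1]<80)
    red=near(P,c,.19)&(P[:,2]>.025)&(P[:,2]<.055)&(h[:,1]>150)&((h[:,0]<8)|(h[:,0]>172))
    c2=circ(P[rim]); q=P[red]; dd=np.hypot(*(q[:,:2]-c2[:2]).T); k=(dd>.06)&(dd<.15); q=q[k]
    dr=q[:,:2].mean(0)-c2[:2]
    _,_,vt=np.linalg.svd(q[:,:2]-q[:,:2].mean(0)); w=vt[0]*np.sign(vt[0]@dr)
    print('pan c,r',c2,rim.sum(),'zrim',np.median(P[rim,2]),'handle ang',np.degrees([np.arctan2(*dr[::-1]),np.arctan2(*w[::-1])]),'mid',q.mean(0),'d',dd[k].min(),dd[k].max(),'zmax',np.percentile(q[:,2],95),k.sum())
    return c2
def knob(P,h,c):
    top=near(P,c,.04)&(P[:,2]>.09)&(P[:,2]<.105)
    q=P[top]; rect=cv2.minAreaRect((q[:,:2]*1000).astype(np.float32)); print('knob top',q.mean(0),top.sum(),rect)
    red=near(P,c,.085)&(h[:,1]>120)&((h[:,0]<8)|(h[:,0]>172))&(P[:,2]>.035)&(P[:,2]<.07); r=P[red]
    if len(r)>3:
        _,_,vt=np.linalg.svd(r[:,:2]-r[:,:2].mean(0)); w=vt[0]*np.sign(vt[0]@(r[:,:2].mean(0)-c))
        print('pointer',r.mean(0),len(r),'line deg',np.degrees(np.arctan2(w[1],w[0])),'from c',np.degrees(np.arctan2(*(r[:,:2].mean(0)-c)[::-1])))
        print('red tip',r[np.argmax(np.hypot(*(r[:,:2]-c).T))])
    st=near(P,c,.04)&(h[:,1]>120)&((h[:,0]<8)|(h[:,0]>172))&(P[:,2]>.09)
    if st.any(): print('stripe',P[st].mean(0))
E
python3 - <<'E'
from m import *
for n in('scene','side'):
    P,h,d=cloud(n); print(n)
    g=near(P,[.63,-.18],.13)&(h[:,0]>50)&(h[:,0]<75)&(h[:,1]>150)&(P[:,2]<.02); print('green',circ(P[g]),g.sum(),np.median(P[g,2]))
    b=near(P,[.73,-.18],.08)&(h[:,0]>100)&(h[:,0]<125)&(h[:,1]>120)
    for lo,hi in((0,.02),(.05,.18),(.18,.2)):
        k=b&(P[:,2]>lo)&(P[:,2]<hi); print('post',lo,P[k].mean(0),P[k].min(0),P[k].max(0),k.sum())
    o=near(P,[.63,-.18],.07)&(P[:,2]>.1); print('pipe',P[o].min(0),P[o].max(0),o.sum()); t=o&(P[:,2]<.15); print('tip',P[t].mean(0) if t.any() else None)
    pan(P,h,[.595,.05]); 
    ca=near(P,[.53,.3],.1)&(P[:,2]>.04)&(P[:,2]<.05)&(h[:,1]<40)&(h[:,2]>120)
    gc=circ(P[ca]) ; q=(P[ca][:,:2]*1000).astype(np.float32); print('dial',cv2.minEnclosingCircle(q),P[ca,2].mean())
    y=near(P,[.53,.3],.14)&(h[:,0]>15)&(h[:,0]<30)&(h[:,1]>110)&(P[:,2]<.045); print('brass',P[y].mean(0),y.sum())
    knob(P,h,np.array(cv2.minEnclosingCircle(q)[0])/1000)
    for nm,c,r in(('tin',[.74,.235],.08),('gear',[.39,.12],.08),('jar',[.66,-.385],.08),('pump',[.85,-.1],.15)):
        o=near(P,c,r)&(P[:,2]>.02); print(nm,np.percentile(P[o],1,axis=0),np.percentile(P[o],99,axis=0))
E
```

```text
scene
green [ 0.6098 -0.1903  0.0793] 447 0.000544436320082999
post 0 [ 0.7231 -0.1773  0.0118] [ 0.6619 -0.2195  0.0016] [ 0.7419 -0.1394  0.02  ] 247
post 0.05 [ 0.7364 -0.1771  0.1179] [ 0.7283 -0.189   0.0503] [ 0.7428 -0.1671  0.1792] 281
post 0.18 [ 0.7345 -0.1767  0.1864] [ 0.7214 -0.1877  0.1801] [ 0.7406 -0.1681  0.1923] 42
pipe [ 0.5996 -0.1944  0.1291] [ 0.6979 -0.1752  0.1957] 167
tip [ 0.6136 -0.1818  0.141 ]
pan c,r [0.5981 0.0493 0.0553] 196 zrim 0.04402935703427309 handle ang [170.6669 170.8071] mid [0.4975 0.0658 0.0419] d 0.06275981988556935 0.14896994980311534 zmax 0.0452375104628229 134
dial ((525.1339721679688, 302.3805847167969), 94.8380126953125) 0.04609292054592175
brass [0.617  0.3252 0.0267] 88
knob top [0.5129 0.306  0.0955] 112 ((510.4241638183594, 305.0505676269531), (58.46625518798828, 23.141672134399414), 37.22734069824219)
pointer [0.5466 0.3314 0.0485] 22 line deg 34.40694619174579 from c 53.49919347238498
red tip [0.5646 0.3438 0.0493]
stripe [0.5202 0.3129 0.0965]
tin [0.6994 0.1835 0.0221] [0.7934 0.2786 0.1128]
gear [0.3416 0.0707 0.0201] [0.4352 0.1645 0.0382]
jar [ 0.6291 -0.4256  0.0212] [ 0.6939 -0.3605  0.0935]
pump [ 0.7329 -0.2373  0.0233] [0.9455 0.0388 0.1905]
sidem.py:5: RuntimeWarning: Mean of empty slice.
  r=least_squares(lambda p:np.hypot(P[:,0]-p[0],P[:,1]-p[1])-p[2],[*P[:,:2].mean(0),.06],loss=loss,f_scale=.002); return r.x
  ret = um.true_divide(
Traceback (most recent call last):
  File "m.py", line 5, in circ
    r=least_squares(lambda p:np.hypot(P[:,0]-p[0],P[:,1]-p[1])-p[2],[*P[:,:2].mean(0),.06],loss=loss,f_scale=.002); return r.x
ValueError: Initial guess is outside of provided bounds
```

Run:
```python
from m import *
n='side'
P,h,d=cloud(n); print(n, len(P))
g0=near(P,[.61,-.185],.1)&(P[:,2]<.02)
print(g0.sum(), np.percentile(h[g0],[5,50,95],axis=0))
g=g0&(h[:,0]>40)&(h[:,0]<90)&(h[:,1]>100); print(g.sum())
if g.sum()>20: print('green',circ(P[g]),np.median(P[g,2]))
b=near(P,[.73,-.18],.08)&(h[:,0]>100)&(h[:,0]<125)&(h[:,1]>120)
for lo,hi in((0,.02),(.05,.18)):
    k=b&(P[:,2]>lo)&(P[:,2]<hi); print('post',lo,P[k].mean(0),k.sum())
o=near(P,[.63,-.18],.07)&(P[:,2]>.1); t=o&(P[:,2]<.15);print('pipe',P[o].min(0),P[o].max(0),o.sum(),P[t].mean(0))
pan(P,h,[.598,.05])
y=near(P,[.53,.3],.14)&(h[:,0]>15)&(h[:,0]<30)&(h[:,1]>110)&(P[:,2]<.045)
if y.any(): print('brass',P[y].mean(0),y.sum())
ca=near(P,[.525,.305],.1)&(P[:,2]>.04)&(P[:,2]<.05); q=(P[ca][:,:2]*1000).astype(np.float32); print('dial',cv2.minEnclosingCircle(q))
knob(P,h,np.array([.512,.305]))
for nm,c,r in(('tin',[.74,.235],.08),('gear',[.39,.12],.08)):
    o=near(P,c,r)&(P[:,2]>.02); print(nm,np.percentile(P[o],1,axis=0),np.percentile(P[o],99,axis=0))
```

```text
side 234224
1715 [[ 64.    4.   64. ]
 [ 90.   10.   84. ]
 [110.  138.3 194. ]]
293
green [ 0.6126 -0.1936  0.0792] 0.0009232630157258269
post 0 [ 0.7254 -0.1731  0.0121] 164
post 0.05 [ 0.7252 -0.1728  0.1158] 127
pipe [ 0.598  -0.2007  0.1244] [ 0.6993 -0.1702  0.1984] 198 [ 0.608  -0.1841  0.1394]
pan c,r [0.5996 0.05   0.0553] 143 zrim 0.04436849095956751 handle ang [171.2998 171.0063] mid [0.4976 0.0657 0.0414] d 0.06028891861408441 0.144180704099969 zmax 0.04543388253128987 132
brass [0.6079 0.3274 0.0323] 41
dial ((523.5472412109375, 307.43072509765625), 98.0113296508789)
knob top [0.5089 0.3053 0.0954] 129 ((510.5850830078125, 304.27862548828125), (58.83528518676758, 22.19077491760254), 32.80995178222656)
pointer [0.5508 0.3319 0.0519] 20 line deg 29.165096823548744 from c 34.781654515514646
red tip [0.5693 0.3377 0.0456]
stripe [0.5224 0.3096 0.0954]
tin [0.6936 0.1897 0.022 ] [0.7871 0.2833 0.1137]
gear [0.3432 0.0727 0.0201] [0.437  0.164  0.0382]
```

```bash
cat >> h.py <<'E'
from scipy.spatial.transform import Rotation as Ro
def to(X,yaw=None):
    """print shift in tool units (0.1 m) to world point X and turn about tool z to yaw (deg)"""
    s=robot.get_state(); R=Ro.from_rotvec(s['eef_rot']); m=R.as_matrix()
    y=np.degrees(np.arctan2(m[1,0],m[0,0])); print('t',round(s['t'],2),'tcp',s['tool_pos'].round(4),'yaw',round(y,2),'tilt',m[2].round(4),'F',np.round(s['contact_force'],1),'op',round(s['opening'],4),'gf',round(s['grasp_force'],1))
    if X is not None: print('shift',(m.T@(np.array(X)-s['tool_pos'])/.1).round(3))
    if yaw is not None: print('wz',round(np.radians(((y-yaw)+180)%360-180)/2,4))
E
python3 -m handwheel '[-1,0,0,0,0,0,0.068, -1,0,0,0,0,0,0.068, -1,0,0,0,0,0,0.068]'
python3 -c "
from h import *
to([.45,-.35,.231],-9);to([.482,.068,.231],-9)"
```

```text
t: 1.75
tool_pos: [0.1539, -0.6058, 0.2313]
eef_rot: [3.131, -0.259, 0.0]
contact_force: [0.8, 0.5, 0.4]
opening: 0.0854
grasp_force: 0.0
t 1.75 tcp [ 0.1539 -0.6058  0.2313] yaw -9.44 tilt [ 0.e+00  1.e-04 -1.e+00] F [0.8 0.5 0.4] op 0.0854 gf 0.0
shift [ 2.501e+00 -3.009e+00  3.000e-03]
wz -0.0039
t 1.75 tcp [ 0.1539 -0.6058  0.2313] yaw -9.44 tilt [ 0.e+00  1.e-04 -1.e+00] F [0.8 0.5 0.4] op 0.0854 gf 0.0
shift [ 2.131e+00 -7.184e+00  3.000e-03]
wz -0.0039
```

```bash
python3 -m handwheel '[-1,0.25,-0.3,0,0,0,0, -1,0.25,-0.3,0,0,0,0, -1,0.25,-0.3,0,0,0,0, -1,0.25,-0.3,0,0,0,0, -1,0.25,-0.3,0,0,0,0]' >/dev/null
python3 -m handwheel '[-1,0.25,-0.3,0,0,0,0, -1,0.25,-0.3,0,0,0,0, -1,0.25,-0.3,0,0,0,0, -1,0.25,-0.3,0,0,0,0, -1,0.25,-0.3,0,0,0,0]' >/dev/null
python3 -m handwheel '[-1,-0.037,-0.418,0,0,0,0, -1,-0.037,-0.418,0,0,0,0, -1,-0.037,-0.418,0,0,0,0, -1,-0.037,-0.418,0,0,0,0, -1,-0.037,-0.418,0,0,0,0]' >/dev/null
python3 -m handwheel '[-1,-0.037,-0.418,0,0,0,0, -1,-0.037,-0.418,0,0,0,0, -1,-0.037,-0.418,0,0,0,0, -1,-0.037,-0.418,0,0,0,0, -1,-0.037,-0.418,0,0,0,0]'
python3 - <<'E'
from h import *
to([.482,.068,.10],-9)
from m import *
snap('wrist','w1.png'); P,h,d=cloud('wrist'); pan(P,h,[.599,.05])
E
```

```text
t: 3.75
tool_pos: [0.478, 0.0711, 0.2315]
eef_rot: [3.132, -0.25, 0.001]
contact_force: [1.2, -0.8, -0.6]
opening: 0.0853
grasp_force: 0.0
t 3.75 tcp [0.478  0.0711 0.2315] yaw -9.12 tilt [ 6.e-04  0.e+00 -1.e+00] F [ 1.2 -0.8 -0.6] op 0.0853 gf 0.0
shift [0.044 0.024 1.315]
wz -0.0011
pan c,r [0.5989 0.044  0.0549] 1697 zrim 0.04555939192895125 handle ang [171.0003 170.9357] mid [0.4994 0.0598 0.0428] d 0.06008825244312196 0.1439428297876499 zmax 0.04412870875797173 1467
```

View pics/w1.png

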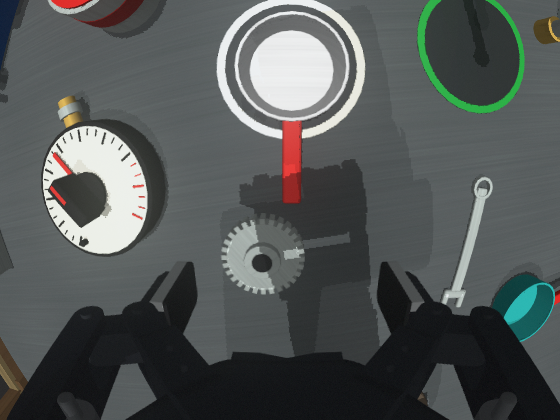

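```bash
python3 -m handwheel '[-1,0.02,0.025,0.4,0,0,0, -1,0.02,0.025,0.4,0,0,0, -1,0,0,0.4,0,0,0, -1,0,0,0.4,0,0,0, -1,0,0,0.3,0,0,0]' >/dev/null
python3 -m handwheel '[-1,0,0,0.23,0,0,0, -1,0,0,0,0,0,0]' 
python3 -c "
from h import *
to([.482,.066,.018],-9)"
```

```text
t: 4.55
tool_pos: [0.4801, 0.0632, 0.0161]
eef_rot: [3.131, -0.251, -0.007]
contact_force: [1.1, 0.2, 0.3]
opening: 0.0855
grasp_force: 0.0
t 4.55 tcp [0.4801 0.0632 0.0161] yaw -9.15 tilt [-4.3e-03  8.0e-04 -1.0e+00] F [1.1 0.2 0.3] op 0.0855 gf 0.0
shift [ 0.014 -0.031 -0.019]
wz -0.0013
```

```bash
python3 -m handwheel '[-1,0,-0.025,-0.02,0,0,0, 1,0,0,0,0,0,0, 1,0,0,0,0,0,0, 1,0,0,0,0,0,0, 1,0,0,0,0,0,0]' 40
python3 -m handwheel '[1,0,0,0,0,0,0, 1,0,0,0,0,0,0, 1,0,0,0,0,0,0, 1,0,0,0,0,0,0]'
python3 - <<'E'
from h import *
to([.482,.066,.018],-9)
from m import *
for n in('scene','side'):
  P,h,d=cloud(n); pan(P,h,[.599,.05])
E
```

```text
t: 5.05
tool_pos: [0.4818, 0.0663, 0.0209]
eef_rot: [3.132, -0.25, 0.002]
contact_force: [1.2, -0.4, -0.4]
opening: 0.0285
grasp_force: 0.0
t: 5.45
tool_pos: [0.4816, 0.0663, 0.0204]
eef_rot: [3.132, -0.25, 0.0]
contact_force: [-2.5, -1.1, 4.8]
opening: 0.0192
grasp_force: 43.1
t 5.45 tcp [0.4816 0.0663 0.0204] yaw -9.12 tilt [ 1.e-04  1.e-04 -1.e+00] F [-2.5 -1.1  4.8] op 0.0192 gf 43.1
shift [0.004 0.002 0.024]
wz -0.0011
pan c,r [0.5981 0.0496 0.0555] 195 zrim 0.04425281065755278 handle ang [170.7258 172.6741] mid [0.5004 0.0655 0.0413] d 0.060831246914136064 0.14184989764062042 zmax 0.044656184518296664 123
pan c,r [0.5998 0.0498 0.0552] 133 zrim 0.04426504682591924 handle ang [171.1641 171.334 ] mid [0.4878 0.0672 0.0416] d 0.06022071875747195 0.1447174450142447 zmax 0.045773711711801425 46
```

```bash
python3 -m handwheel '[1,0,0,0,0,0,0]'
python3 -m handwheel '[1,0,0,-0.003,0,0,0, 1,0,0,0,0,0,0, 1,0,0,0,0,0,0]' 
python3 -c "
from h import *
to([.612-.117,.066-.2405,.0204],-9)"
```

```text
t: 5.65
tool_pos: [0.4815, 0.0663, 0.0203]
eef_rot: [3.132, -0.25, -0.0]
contact_force: [-1.2, -0.7, 5.0]
opening: 0.0189
grasp_force: 43.2
t: 5.95
tool_pos: [0.4816, 0.0662, 0.0206]
eef_rot: [3.132, -0.25, 0.0]
contact_force: [-1.3, 0.2, 3.9]
opening: 0.0196
grasp_force: 43.0
t 5.95 tcp [0.4816 0.0662 0.0206] yaw -9.12 tilt [ 0.e+00  1.e-04 -1.e+00] F [-1.3  0.2  3.9] op 0.0196 gf 43.0
shift [5.140e-01 2.356e+00 2.000e-03]
wz -0.0011
```

```bash
python3 -m handwheel '[1,0,0,-0.005,0,0,0, 1,0.016,0.073,0,0,0,0, 1,0.016,0.074,0,0,0,0, 1,0.032,0.147,0,0,0,0, 1,0.032,0.147,0,0,0,0]'
python3 -m handwheel '[1,0.032,0.147,0,0,0,0, 1,0.032,0.147,0,0,0,0, 1,0.032,0.147,0,0,0,0]'
python3 - <<'E'
from h import *
to([.612-.117,.066-.2405,.0208],-9)
from m import *
for n in('scene','side'):
  P,h,d=cloud(n); pan(P,h,[.612,-.04])
E
```

```text
t: 6.45
tool_pos: [0.4839, 0.0204, 0.0209]
eef_rot: [3.132, -0.249, -0.001]
contact_force: [0.3, 2.0, -1.3]
opening: 0.0186
grasp_force: 42.4
t: 6.75
tool_pos: [0.4863, -0.0249, 0.0209]
eef_rot: [3.132, -0.25, -0.001]
contact_force: [0.2, 2.7, -0.4]
opening: 0.0192
grasp_force: 42.4
t 6.75 tcp [ 0.4863 -0.0249  0.0209] yaw -9.11 tilt [-6.e-04  1.e-04 -1.e+00] F [ 0.2  2.7 -0.4] op 0.0192 gf 42.4
shift [3.230e-01 1.463e+00 1.000e-03]
wz -0.001
pan c,r [ 0.6031 -0.0406  0.0552] 186 zrim 0.04405118976319522 handle ang [171.143  174.1181] mid [ 0.5052 -0.0253  0.0419] d 0.061004425962665136 0.14377351962983906 zmax 0.04617165031422477 124
pan c,r [ 0.6044 -0.0435  0.0552] 121 zrim 0.04432759833300749 handle ang [171.1131 166.1717] mid [ 0.4801 -0.024   0.0415] d 0.06124483989545082 0.14408833344987607 zmax 0.0454300178893888 35
```

```bash
python3 -m handwheel '[1,0.032,0.146,0,0,0,0, 1,0.032,0.146,0,0,0,0, 1,0.032,0.146,0,0,0,0, 1,0.032,0.146,0,0,0,0, 1,0.032,0.146,0,0,0,0]' >/dev/null
python3 -m handwheel '[1,0.032,0.146,0,0,0,0, 1,0.032,0.146,0,0,0,0, 1,0.032,0.146,0,0,0,0, 1,0.032,0.146,0,0,0,0, 1,0.016,0.073,0,0,0,0]' >/dev/null
python3 -m handwheel '[1,0.016,0.073,0,0,0,0, 1,0,0,0,0,0,0, 1,0,0,0,0,0,0]'
python3 - <<'E'
from h import *
to([.612-.117,.066-.2405,.0208],-9)
from m import *
for n in('scene','side'):
  P,h,d=cloud(n); pan(P,h,[.612,-.19])
  g=near(P,[.61,-.19],.1)&(h[:,0]>40)&(h[:,0]<90)&(h[:,1]>100)&(P[:,2]<.02); print('green',circ(P[g]),g.sum())
E
```

```text
t: 8.15
tool_pos: [0.4952, -0.1732, 0.0211]
eef_rot: [3.131, -0.251, 0.001]
contact_force: [0.6, -1.4, -1.7]
opening: 0.0189
grasp_force: 42.3
t 8.15 tcp [ 0.4952 -0.1732  0.0211] yaw -9.17 tilt [ 5.e-04  2.e-04 -1.e+00] F [ 0.6 -1.4 -1.7] op 0.0189 gf 42.3
shift [0.    0.013 0.003]
wz -0.0015
pan c,r [ 0.6115 -0.19    0.0553] 166 zrim 0.04405484427758549 handle ang [170.3177 173.7351] mid [ 0.5166 -0.1738  0.0414] d 0.06277268532294138 0.1376195411736819 zmax 0.04536016725348065 117
green [ 0.6091 -0.1907  0.0802] 410
pan c,r [ 0.6132 -0.1895  0.0554] 112 zrim 0.045224892734824385 handle ang [170.9508 172.2582] mid [ 0.4883 -0.1696  0.0417] d 0.060545567201523494 0.1432477664038347 zmax 0.046729596756595035 25
green [ 0.6126 -0.1945  0.0798] 157
```

```bash
python3 -m handwheel '[1,0,0,0.004,0,0,0, 1,0,0,0,0,0,0, -1,0,0,0,0,0,0, -1,0,0,0,0,0,0, -1,0,0,0,0,0,0]'
python3 -m handwheel '[-1,0,0,0,0,0,0, -1,0,0,0,0,0,0, -1,0,0,-0.3,0,0,0, -1,-0.05,0,-0.4,0,0,0, -1,-0.05,0,-0.4,0,0,0]'
python3 -m handwheel '[-1,0,0,-0.4,0,0,0, -1,0,0,-0.4,0,0,0, -1,0,0,-0.2,0,0,0]'
python3 - <<'E'
from h import *
to([.511,.305,.20],33)
from m import *
for n in('scene','side'):
  P,h,d=cloud(n); pan(P,h,[.612,-.19])
  g=near(P,[.61,-.19],.1)&(h[:,0]>40)&(h[:,0]<90)&(h[:,1]>100)&(P[:,2]<.02); print('green',circ(P[g]),g.sum())
E
```

```text
t: 8.75
tool_pos: [0.495, -0.1729, 0.0207]
eef_rot: [3.132, -0.249, -0.0]
contact_force: [-0.4, 0.0, 0.8]
opening: 0.0619
grasp_force: 0.0
t: 9.25
tool_pos: [0.4847, -0.1713, 0.1316]
eef_rot: [-3.131, 0.25, 0.002]
contact_force: [0.2, 0.0, 0.2]
opening: 0.0855
grasp_force: 0.0
t: 9.55
tool_pos: [0.4856, -0.1717, 0.2341]
eef_rot: [3.13, -0.25, 0.006]
contact_force: [-0.3, -0.7, -0.1]
opening: 0.0855
grasp_force: 0.0
t 9.55 tcp [ 0.4856 -0.1717  0.2341] yaw -9.12 tilt [ 0.004   0.0013 -1.    ] F [-0.3 -0.7 -0.1] op 0.0855 gf 0.0
shift [-0.507 -4.747  0.333]
wz -0.3676
pan c,r [ 0.6115 -0.1896  0.0554] 158 zrim 0.04418918267968574 handle ang [169.8545 170.5792] mid [ 0.5122 -0.1719  0.0413] d 0.06021281256176581 0.14514223047710373 zmax 0.04507010270102859 136
green [ 0.6093 -0.1906  0.0799] 404
pan c,r [ 0.6129 -0.189   0.0552] 115 zrim 0.044609553176002556 handle ang [170.8663 170.4205] mid [ 0.5133 -0.173   0.0415] d 0.06042600547015464 0.1447007919990673 zmax 0.04650297186639946 102
green [ 0.6127 -0.1942  0.0796] 190
```

```bash
python3 -m handwheel '[-1,-0.05,-0.43,0,0,0,0, -1,-0.05,-0.43,0,0,0,0, -1,-0.05,-0.43,0,0,0,0, -1,-0.05,-0.43,0,0,0,0, -1,-0.05,-0.43,0,0,0,0]' >/dev/null
python3 -m handwheel '[-1,-0.05,-0.43,0,0,0,0, -1,-0.05,-0.43,0,0,0,0, -1,-0.05,-0.43,0,0,0,0, -1,-0.05,-0.43,0,0,0,0, -1,-0.05,-0.43,0,0,0,0]' >/dev/null
python3 -m handwheel '[-1,0,-0.44,0,0,0,0, -1,0,0,0,0,0,-0.0735, -1,0,0,0,0,0,-0.0735, -1,0,0,0,0,0,-0.0735, -1,0,0,0,0,0,-0.0735]' >/dev/null
python3 -m handwheel '[-1,0,0,0,0,0,-0.0735, -1,0,0,0,0,0,0, -1,0,0,0,0,0,0]'
python3 - <<'E'
from h import *
to([.511,.305,.20],33)
from m import *
snap('wrist','w2.png'); P,h,d=cloud('wrist'); knob(P,h,np.array([.511,.305]))
P,h,d=cloud('scene'); knob(P,h,np.array([.511,.305]))
E
```

```text
t: 11.45
tool_pos: [0.5107, 0.3043, 0.2297]
eef_rot: [3.014, 0.885, -0.002]
contact_force: [0.1, -0.1, 0.1]
opening: 0.0857
grasp_force: 0.0
t 11.45 tcp [0.5107 0.3043 0.2297] yaw 32.74 tilt [-1.4e-03 -1.0e-04 -1.0e+00] F [ 0.1 -0.1  0.1] op 0.0857 gf 0.0
shift [ 0.006 -0.004  0.297]
wz -0.0023
knob top [0.5118 0.304  0.097 ] 1309 ((510.4461669921875, 303.4278259277344), (59.40304183959961, 17.765382766723633), 33.182395935058594)
pointer [0.5378 0.3091 0.0516] 277 line deg 57.1994121486289 from c 8.61037632381523
red tip [0.4675 0.2406 0.0473]
stripe [0.5216 0.3107 0.0981]
knob top [0.5103 0.305  0.0953] 117 ((509.9819641113281, 305.5803527832031), (59.5269775390625, 21.120447158813477), 36.682769775390625)
pointer [0.5471 0.3306 0.0499] 23 line deg 32.61648033312987 from c 35.281702143825065
red tip [0.5696 0.3422 0.0545]
stripe [0.5202 0.3136 0.0959]
```

View pics/w2.png

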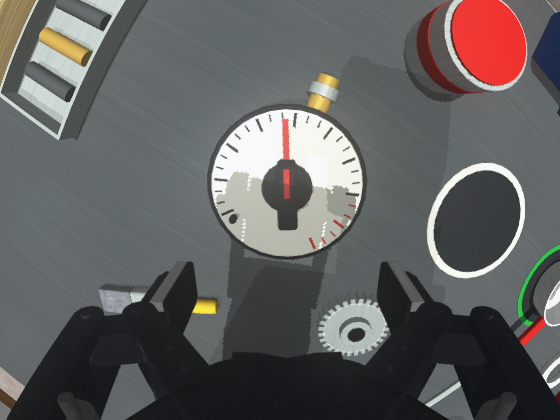

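```bash
python3 -m handwheel '[-1,0,0,0.35,0,0,0, -1,0,0,0.35,0,0,0, -1,0,0,0.35,0,0,0, -1,0,0,0.35,0,0,0, -1,0,0,0.2,0,0,0]' >/dev/null
python3 -m handwheel '[-1,0,0,0.09,0,0,0, -1,0,0,0,0,0,0, -1,0,0,0,0,0,0]'
python3 -m handwheel '[1,0,0,0,0,0,0, 1,0,0,0,0,0,0, 1,0,0,0,0,0,0, 1,0,0,0,0,0,0, 1,0,0,0,0,0,0]' 60
python3 -m handwheel '[1,0,0,0,0,0,0, 1,0,0,0,0,0,0, 1,0,0,0,0,0,0, 1,0,0,0,0,0,0]'
python3 -c "
from h import *
to([.511,.3045,.06],147)"
```

```text
t: 12.4
tool_pos: [0.5114, 0.3046, 0.0626]
eef_rot: [-3.012, -0.891, -0.002]
contact_force: [0.9, -0.0, 1.2]
opening: 0.0854
grasp_force: 0.0
t: 12.9
tool_pos: [0.5109, 0.3046, 0.0621]
eef_rot: [-3.012, -0.892, -0.0]
contact_force: [-1.9, -0.4, 2.9]
opening: 0.0171
grasp_force: 58.8
t: 13.3
tool_pos: [0.511, 0.3046, 0.0621]
eef_rot: [-3.012, -0.892, -0.001]
contact_force: [-1.1, 0.8, 5.1]
opening: 0.0176
grasp_force: 58.9
t 13.3 tcp [0.511  0.3046 0.0621] yaw 32.98 tilt [ 4.e-04 -1.e-04 -1.e+00] F [-1.1  0.8  5.1] op 0.0176 gf 58.9
shift [-0.     0.001  0.021]
wz -0.995
```

Gripped. Turn anticlockwise (negative wz), 14 rows first, then approach the stop slowly, watching the moment.

```bash
python3 -m handwheel '[1,0,0,0,0,0,-0.065, 1,0,0,0,0,0,-0.065, 1,0,0,0,0,0,-0.065, 1,0,0,0,0,0,-0.065, 1,0,0,0,0,0,-0.065]'
python3 -m handwheel '[1,0,0,0,0,0,-0.065, 1,0,0,0,0,0,-0.065, 1,0,0,0,0,0,-0.065, 1,0,0,0,0,0,-0.065, 1,0,0,0,0,0,-0.065]'
python3 -m handwheel '[1,0,0,0,0,0,-0.065, 1,0,0,0,0,0,-0.065, 1,0,0,0,0,0,-0.065, 1,0,0,0,0,0,-0.065, 1,0,0,0,0,0,0]'
python3 -c "
from h import *
to([.511,.3046,.0621],147);print(robot.get_state()['torque'].round(3),robot.get_state()['joint_pos'].round(2))"
```

```text
t: 13.8
tool_pos: [0.5098, 0.3054, 0.062]
eef_rot: [-2.564, -1.812, 0.001]
contact_force: [-10.5, 9.6, 8.2]
opening: 0.017
grasp_force: 59.5
t: 14.3
tool_pos: [0.5082, 0.3055, 0.062]
eef_rot: [-1.849, -2.535, 0.004]
contact_force: [-17.8, 9.6, 13.0]
opening: 0.0174
grasp_force: 60.3
t: 14.8
tool_pos: [0.5072, 0.3048, 0.062]
eef_rot: [-1.135, -2.923, 0.006]
contact_force: [-22.5, 6.4, 16.1]
opening: 0.0174
grasp_force: 60.9
t 14.8 tcp [0.5072 0.3048 0.062 ] yaw 137.55 tilt [ 0.0042 -0.0055 -1.    ] F [-22.5   6.4  16.1] op 0.0174 gf 60.9
shift [-0.029  0.024 -0.001]
wz -0.0825
[1.015 3.248 0.048] [ 0.43  0.66  1.79  0.    0.7  -0.4 ]
```

```bash
python3 -m handwheel '[1,0.015,-0.011,0,0,0,0, 1,0.015,-0.011,0,0,0,0, 1,0,0,0,0,0,-0.02, 1,0,0,0,0,0,-0.02, 1,0,0,0,0,0,-0.02]'
python3 - <<'E'
from h import *
to([.511,.3046,.0621],147);print(robot.get_state()['torque'].round(3))
from m import *
snap('wrist','w3.png')
E
```

```text
t: 15.3
tool_pos: [0.5068, 0.3047, 0.062]
eef_rot: [-0.965, -2.989, 0.001]
contact_force: [-4.8, -1.4, 8.2]
opening: 0.0172
grasp_force: 59.6
t 15.3 tcp [0.5068 0.3047 0.062 ] yaw 144.23 tilt [ 4.e-04 -8.e-04 -1.e+00] F [-4.8 -1.4  8.2] op 0.0172 gf 59.6
shift [-0.035  0.024 -0.001]
wz -0.0242
[-0.239  0.664 -0.109]
```

View pics/w3.png

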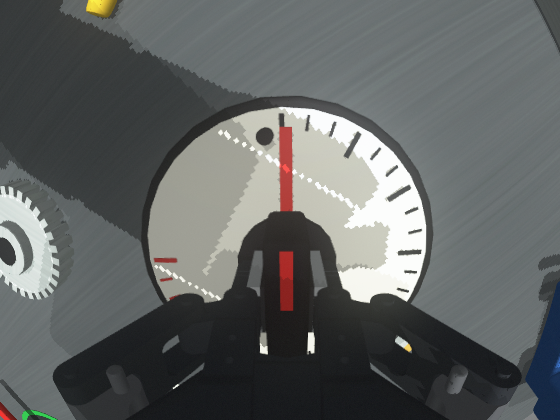

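```bash
python3 -m handwheel '[1,0,0,0,0,0,-0.012, 1,0,0,0,0,0,-0.012, 1,0,0,0,0,0,0, 1,0,0,0,0,0,0]' >/dev/null
python3 -c "
from h import *
to(None,147);print(robot.get_state()['torque'].round(3))"
python3 -m handwheel '[1,0,0,0,0,0,-0.012, 1,0,0,0,0,0,-0.012, 1,0,0,0,0,0,0, 1,0,0,0,0,0,0]' >/dev/null
python3 - <<'E'
from h import *
to(None,147);print(robot.get_state()['torque'].round(3))
im,d=snap('wrist')
cv2.imwrite('pics/w4.png',cv2.resize(im[90:240,200:400,::-1],None,fx=3,fy=3))
E
```

```text
t 15.75 tcp [0.5066 0.3047 0.062 ] yaw 146.79 tilt [ 1.1e-03 -8.0e-04 -1.0e+00] F [-4.6 -0.   8.1] op 0.0173 gf 59.7
wz -0.0018
[-0.209  0.812 -0.859]
t 16.15 tcp [0.5065 0.3048 0.0621] yaw 149.37 tilt [ 2.e-03 -4.e-04 -1.e+00] F [-7.1 -0.5  9.8] op 0.0173 gf 80.1
wz 0.0207
[-0.123  0.977 -2.064]
```

View pics/w4.png

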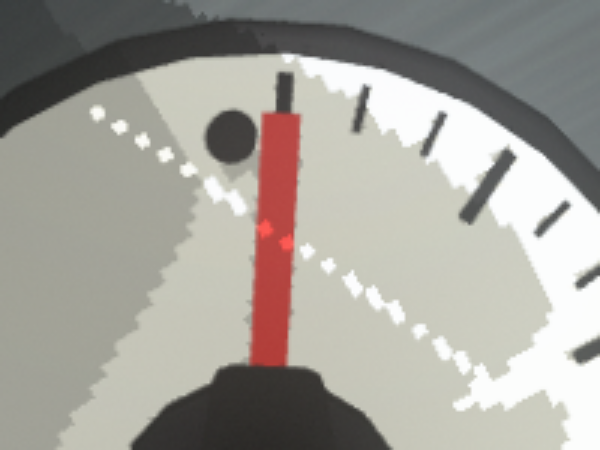

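```bash
python3 -m handwheel '[-1,0,0,0,0,0,0, -1,0,0,0,0,0,0, -1,0,0,0,0,0,0, -1,0,0,0,0,0,0, -1,0,0,0,0,0,0]'
python3 -m handwheel '[-1,0,0,-0.2,0,0,0, -1,0,0,-0.35,0,0,0, -1,0,0,-0.35,0,0,0, -1,0,0,-0.35,0,0,0, -1,0,0,-0.35,0,0,0]'
python3 -m handwheel '[-1,0,0,0,0,0,0, -1,0,0,0,0,0,0]'
python3 - <<'E'
from h import *
to(None,147)
from m import *
im,d=snap('wrist','w5.png'); P,h,d=cloud('wrist'); knob(P,h,np.array([.509,.303]))
st=near(P,[.509,.303],.045)&(P[:,2]>.09)&(P[:,2]<.105); print(P[st].mean(0))
for n in('scene','side'):
  P,h,d=cloud(n); pan(P,h,[.612,-.19])
  for nm,c,r in(('tin',[.74,.235],.08),('gear',[.39,.12],.08)):
    o=near(P,c,r)&(P[:,2]>.02); print(nm,np.percentile(P[o],1,axis=0),np.percentile(P[o],99,axis=0))
E
```

```text
t: 16.7
tool_pos: [0.5072, 0.3049, 0.0616]
eef_rot: [-0.822, -3.032, 0.0]
contact_force: [-0.8, 0.1, 0.1]
opening: 0.0849
grasp_force: 0.0
t: 17.2
tool_pos: [0.5071, 0.3048, 0.2231]
eef_rot: [0.822, 3.032, -0.0]
contact_force: [0.2, 0.3, -0.8]
opening: 0.0854
grasp_force: 0.0
t: 17.4
tool_pos: [0.5072, 0.3048, 0.222]
eef_rot: [0.822, 3.031, 0.001]
contact_force: [0.1, 0.0, -0.2]
opening: 0.0855
grasp_force: 0.0
t 17.4 tcp [0.5072 0.3048 0.222 ] yaw 149.65 tilt [-8.e-04  9.e-04 -1.e+00] F [ 0.1  0.  -0.2] op 0.0855 gf 0.0
wz 0.0231
knob top [0.5077 0.3036 0.0964] 1380 ((508.95269775390625, 302.7723693847656), (17.985572814941406, 59.58587646484375), 56.45646286010742)
pointer [0.4736 0.3102 0.0509] 302 line deg 107.83263339247284 from c 168.52587176314117
red tip [0.5184 0.2271 0.047 ]
stripe [0.4981 0.3105 0.1074]
[0.5077 0.3036 0.0964]
pan c,r [ 0.6117 -0.1895  0.0554] 150 zrim 0.044175064693765476 handle ang [169.9664 170.6313] mid [ 0.5124 -0.172   0.0413] d 0.06018904108902335 0.1460153746579112 zmax 0.04540621680938792 136
tin [0.7004 0.1836 0.0227] [0.7933 0.2786 0.1127]
gear [0.3376 0.0733 0.0202] [0.4324 0.1984 0.6246]m.py:5: RuntimeWarning: Mean of empty slice.
  r=least_squares(lambda p:np.hypot(P[:,0]-p[0],P[:,1]-p[1])-p[2],[*P[:,:2].mean(0),.06],loss=loss,f_scale=.002); return r.x
  ret = um.true_divide(
Traceback (most recent call last):
  File "m.py", line 13, in pan
    c2=circ(P[rim]); q=P[red]; dd=np.hypot(*(q[:,:2]-c2[:2]).T); k=(dd>.06)&(dd<.15); q=q[k]
  File "m.py", line 5, in circ
    r=least_squares(lambda p:np.hypot(P[:,0]-p[0],P[:,1]-p[1])-p[2],[*P[:,:2].mean(0),.06],loss=loss,f_scale=.002); return r.x
ValueError: Initial guess is outside of provided bounds
```

View pics/w5.png

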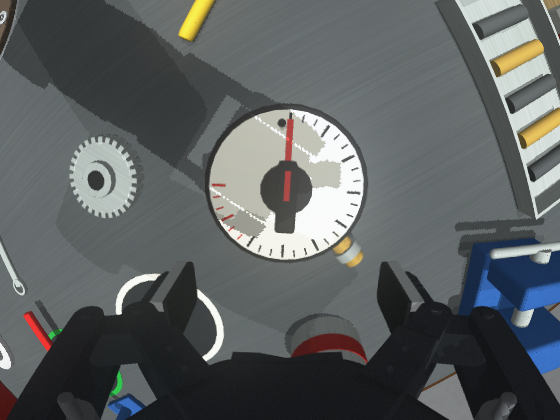

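```bash
python3 -c "
import cv2
im=cv2.imread('pics/w5.png'); cv2.imwrite('pics/w5c.png',cv2.resize(im[100:200,230:350],None,fx=6,fy=6,interpolation=cv2.INTER_NEAREST))"
```

```text
(no output)
```

View pics/w5c.png

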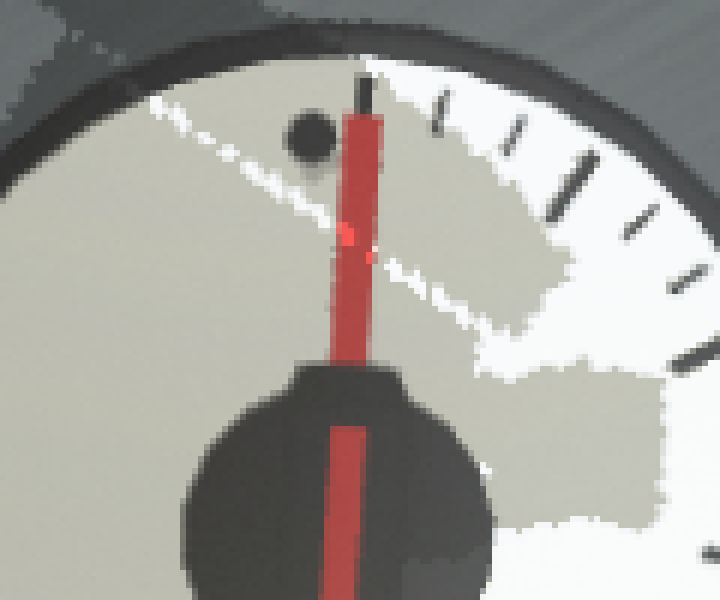

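The pointer lies on the zero tick at (365,95) in the crop, close against the pin at (312,138), with the same small gap as when it was pressed on the stop. The pan is still centred in the green ring.

```bash
python3 -c "
from rig import robot
print(robot.finish_job())"
```

```text
the job is handed in; nothing more can be done
None
```

The job is handed in, with no verdict returned: I slid the pan along the bench to within about 5 mm of the green ring's centre (17 mm margin), then turned the knob anticlockwise until the red pointer was home at the zero stop, leaving the other things where they were.

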